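Check the film gate with the slot gauge and hang the gauge up

TASK

Check that the film gate's slot is clear: take the wide D-handled gauge from the rack and push its blade down into the slot of the film gate until its shoulder sits fully home on the gate, and keep it there for a moment. Then draw it out and hang it by its handle on the hook of the stand, hanging freely and at rest. Leave the narrow gauge in the rack and the other things on the desk where they are.

Things in the scene. Friction and masses are not known exactly. Their poses are not given: they have to be found in the camera images.
- wide_gauge: loose D-handled gauge, upright in the rack, 0.1-0.18 kg. Origin: centre of its shoulder's underside; z up, y width, x thickness. From the top (mm): black grip bar 70 wide x 14 thick, z 54 to 90; handle window 50 wide, z 14 to 54, uprights 10 wide each side; stop shoulder 70 wide x 20 thick, z 0 to 14; steel blade 34 wide x 4 thick, z 0 to -48. Same after a half turn about z
- handle_eye (a point): centre of the underside of the wide gauge's grip bar (top of the handle's window), 54 mm above the gauge's origin, 36 mm below the top of the bar; axes as the wide gauge
- narrow_gauge: the narrow gauge, a bystander of the same make, heights and colours standing in the other place of the rack, but its handle is 46 mm and its blade 16 mm wide; to be left there. Origin and axes as for the wide gauge
- rack: fixed aluminium rack, a plate 60 (x) x 205 (y) x 12 mm on two end legs, its top 65 mm above the desk. Two slots 38 (y) x 7 (x) mm through the plate at y = -55 and +55 mm hold the gauges, shoulders resting on the plate. Origin on the desk under its centre
- film_gate: fixed film gate: aluminium block 50 (x) x 100 (y) mm, top 75 mm above the desk, on a dark base 100 x 180 x 12 mm, with a guide roller 58 mm high, radius 14, at each end (y = -70, +70 mm). A vertical slot 42 mm long (y), 7 mm wide (x), with 2 mm chamfers, runs 63 mm down from the middle of its top. Origin on the desk under its centre
- gate_mouth (a point): centre of the gate's slot at the level of the block's top; z up, y along the slot, x across it
- hook_stand: fixed hook stand: post of radius 8, 178 mm high, on a base 90 (x) x 100 (y) x 14 mm; from the post's top a level round steel arm 8 mm thick runs along -x to 99 mm from the post's axis, where its tip turns up to 12 mm above the arm's top. Nothing else stands above the arm. Origin on the desk under the post
- hook_seat (a point): point on the top of the hook's arm, midway between post and tip (50 mm in front of the post's axis, 178 mm above the desk); x points along the arm from tip to post, z up
- duster_can: bystander: upright white air-duster can, radius 30, height 180 mm; origin at the centre of its underside
- core_a: bystander: yellow film core (ring), radius 25, height 35 mm, flat on the desk; origin at the centre of its underside
- core_b: bystander: second yellow film core, same size; origin at the centre of its underside
- tape_roll: bystander: white ring of splicing tape, radius 38, height 22 mm, flat on the desk; origin at the centre of its underside
- film_tin: bystander: flat aluminium film tin, radius 52, height 30 mm; origin at the centre of its underside
- marker: bystander: black marker 130 x 12 x 12 mm lying along its x; origin at the centre of its underside
Things that resemble listed ones, but are neither listed nor needed, are in the scene too. What is shaped like the wide_gauge but yellow is not meant.

How it is judged:
On the way:
1. the wide gauge's blade is in the gate's slot with the shoulder home on the gate (within 3 mm), upright and along the slot, for 0.3 s (z of wide_gauge in the frame of gate_mouth between -0.003 and 0.003 m and horizontal distance between wide_gauge and gate_mouth below 0.007 m and angle between wide_gauge's own z axis and vertical below 0.1 rad and angle between the y axis of wide_gauge and the y axis of gate_mouth, either way round below 0.2 rad), for 0.3 s.
At the end, for the whole second after the job is handed in: the wide gauge hangs at rest on the hook, blade down (within 0.6 rad): the arm runs through the handle's window and carries the grip bar (eye within 42 mm of the hook seat along the arm, 24 mm sideways, from 15 mm below to 8 mm above it), slower than 0.03 m/s and 0.4 rad/s (x of handle_eye in the frame of hook_seat between -0.042 and 0.042 m and y of handle_eye in the frame of hook_seat between -0.024 and 0.024 m and z of handle_eye in the frame of hook_seat between -0.015 and 0.008 m and angle between wide_gauge's own z axis and vertical below 0.6 rad and contact force between wide_gauge and hook_stand above 0.3 N and linear speed of wide_gauge below 0.03 m/s and angular speed of wide_gauge below 0.4 rad/s); the robot touches nothing.
It fails at once if the narrow gauge is moved by more than 30 mm (distance of narrow_gauge from where it was at the start of the episode above 0.03 m).
It fails at once if another bystander is moved by more than 30 mm (distance of any of duster_can, core_a, core_b, tape_roll, film_tin, marker from where it was at the start of the episode above 0.03 m).
It also fails if it takes over 56 s, if anything falls off the work surface, if the arm or the gripper's body presses on something with over 40 N, if the wrist force passes 120 N, or if a joint passes its speed limit or range.

ROBOT

A 7-joint arm with a two-finger parallel gripper is mounted at the origin on the work surface. World frame = base frame: x ahead of the robot, y to its left, z up, the work surface at z = 0. Lengths are in m, angles in rad, forces in N, time in s.
With the tool pointing down it reaches from about 0.4 to 0.85 m from the base axis. Payload 4.5 kg.
Tool frame: the origin (TCP) lies midway between the tips of the shut fingers; the grasp point (between the pads) lies 19 mm behind it; z points along the fingers, y is the line along which they close (so a half turn about z gives the same grasp; the last joint's range is limited). The gripper opens to 88 mm and grips with 3 to 60 N. Pads are 18 mm wide; open, the fingers measure 123 mm over their backs; the gripper's body (75 mm by 187 mm) begins 45 mm behind the grasp point.
Start: joints at [1.37, 0.689, -0.195, 1.565, 0.157, 0.902, -0.215], TCP at [0.145, -0.608, 0.239] pointing down, gripper open.
Joint ranges: [-3.01, 3.01], [-0.46, 2.08], [-1.47, 1.51], [0.13, 2.56], [-1, 4.14], [0.04, 2.09], [-2.66, 2.66]. Speed limits (rad/s): [2.57, 2.57, 3.14, 3.14, 3.14, 3.14, 3.14].

INTERFACE

Orientations are given as a unit quaternion [x, y, z, w].
In Python, from plant import sensors, eyes, finish_job gives the robot as it stands.
- The arm moves only by the tool send_rows, never from a script. Its argument "rows" is text: rows parted by semicolons, each of 4 numbers parted by spaces: the shift along the tool's x, y, z normalised to -1 to 1, where 1 is 30 cm, then the turn about the tool's z normalised to -1 to 1, where 1 is 2 pi rad. A call has 1 to 10 rows; each row is the pose to reach, as a shift and turn from the pose commanded when the call began, along the tool's axes at that moment, turning the shorter way round; what a row does not reach only later rows make up. A row lasts 1/12 s, in which the tool goes at most 41.7 mm and 7.16 degrees, less where a joint would pass 70% of its speed; a pose out of reach is approached as far as the arm can. A call with a number of a shift or a turn outside -1 to 1 is refused whole. A call with a gripper value outside its range is refused whole. "jaw" is the closure, from -1 (fully open) to 1 (shut), set as the call begins (left out, the last holds). The fingers move at their own pace and stop on an object; "force" is the grip in N (left out, the last holds). Time passes only in rows, so rows that repeat a pose let the fingers close. It gives the time, the measured TCP pose, the force, the opening and the grip force at its end, in the units of the state.
- sensors.get_state(): the state, without advancing time (a new reading comes with each control period).
- eyes.snapshot(name): name is "side" or "top"; returns (picture, depth): 384x512x3 uint8, red, green, blue; 384x512 float32, m along the optical axis (not along the pixel's ray), 0 where there is no reading.
- eyes.calibration(name): a dict with "fov_y" (degrees; the focal length in pixels is half the picture's height over the tangent of half this angle, whatever the lens; pixels are square), "cx", "cy" (the principal point, pixels), "dist_coeffs" ([k1, k2, p1, p2, k3] as OpenCV has them; the pictures are not rectified), "world_from_camera" (4x4, takes a point from camera to world coordinates). Camera axes: x right, y down, z forward; pixel columns grow to the right and rows downward; lengths in m; the calibration is good to about 2 mm. A picture is of the moment at which its call begins. calibration takes no time and is no camera call.
- finish_job(): hands the job in; it is judged then, once.
The state is a dict: "clock": time; "q": joint angles; "qd": joint speeds; "joint_torque": joint torques, N m; "tool_pos": TCP position; "eef_rot": TCP orientation; "contact_force": force on the tool from outside, world axes, zero at the start; "moment": the same for the moment, N m; "opening": opening from 0.0 (shut) to 1.0 (fully open); "finger_force": force on a finger pad.
Only numpy, scipy, OpenCV 4.12 (cv2) and the standard library are available. Lean on these libraries where they do the work, as an engineer would, in place of code of your own. Each camera call takes 0.05 s, during which the arm holds its last target. There are 200 camera calls.

## Working session

There is one attempt and no reset: what is moved stays moved. The work goes in short steps, Python scripts to look and compute and a tool call to move; the robot and the scene stay as the last step left them, time stands still between calls to the robot, and variables do not carry over. Pictures are saved under pics/ and viewed, at most 10 in all, crops included, and the job is handed in when it is done.

Besides the shell and the picture viewer there is one more tool, called after "Call:" by a JSON object that holds its "method" and its "body". send_rows: Moves the arm, as the interface text tells. Scaled input: -1 to 1 covers 30 cm each way for a shift and 2 pi rad each way for a turn. Its arguments: {"type":"object","properties":{"rows":{"type":"string"},"jaw":{"type":"number"},"force":{"type":"number"}},"required":["rows"]}

```bash
mkdir -p pics; cat > h.py <<'E'
import numpy as np, cv2, pickle
from plant import sensors, eyes, finish_job
def snap(n,tag):
    p,d=eyes.snapshot(n); np.savez('%s.npz'%tag,p=p,d=d); cv2.imwrite('pics/%s.png'%tag,p[:,:,::-1]); return p,d
def load(tag):
    z=np.load('%s.npz'%tag); return z['p'],z['d']
def cloud(n,d):
    c=eyes.calibration(n); f=192/np.tan(np.radians(c['fov_y'])/2)
    K=np.array([[f,0,c['cx']],[0,f,c['cy']],[0,0,1]])
    u,v=np.meshgrid(np.arange(512.),np.arange(384.))
    q=cv2.undistortPoints(np.stack([u,v],-1).reshape(-1,1,2),K,np.array(c['dist_coeffs'])).reshape(384,512,2)
    P=np.concatenate([q*d[...,None],d[...,None]],-1); T=np.array(c['world_from_camera'])
    W=P@T[:3,:3].T+T[:3,3]; W[d==0]=np.nan
    return W
E
python3 - <<'E'
from h import *
for n in('side','top'):
    p,d=snap(n,n+'0'); c=eyes.calibration(n); print(n,c['fov_y'],np.round(c['world_from_camera'],3).tolist())
a=cv2.imread('pics/top0.png');cv2.imwrite('pics/top0b.png',cv2.resize(a,(800,600)))
a=cv2.imread('pics/side0.png');cv2.imwrite('pics/side0b.png',cv2.resize(a,(800,600)))
s=sensors.get_state();print(s)
E
```

```text
side 56.07234397529785 [[-0.832, -0.332, 0.445, 0.146], [-0.555, 0.527, -0.644, 0.576], [-0.02, -0.782, -0.622, 0.708], [0.0, 0.0, 0.0, 1.0]]
top 57.44239163651744 [[0.018, -0.992, 0.129, 0.432], [-1.0, -0.018, -0.004, 0.001], [0.006, -0.129, -0.992, 1.027], [0.0, 0.0, 0.0, 1.0]]
{'clock': 0.1, 'q': array([ 1.36979403,  0.68984014, -0.1945343 ,  1.56619304,  0.15730883,
        0.90250787, -0.21510992]), 'qd': array([-0.00049634, -0.00107416, -0.00061653, -0.00369053, -0.00015914,
        0.00106709,  0.00057309]), 'joint_torque': array([-2.60951063e-03, -5.28500354e+01, -1.27098821e+00, -1.53837079e+01,
       -5.24800492e-02,  2.03944888e-03,  4.20334914e-05]), 'tool_pos': array([ 0.14524441, -0.60733357,  0.23804055]), 'eef_rot': array([ 9.93111583e-01,  1.17169873e-01, -1.49052059e-04, -7.63747878e-04]), 'contact_force': array([ 0.19973167,  0.75312596, -0.04224967]), 'moment': array([-0.00442863, -0.00711544, -0.006279  ]), 'finger_force': 0.0, 'opening': 0.9998022779549929}
```

View pics/top0b.png

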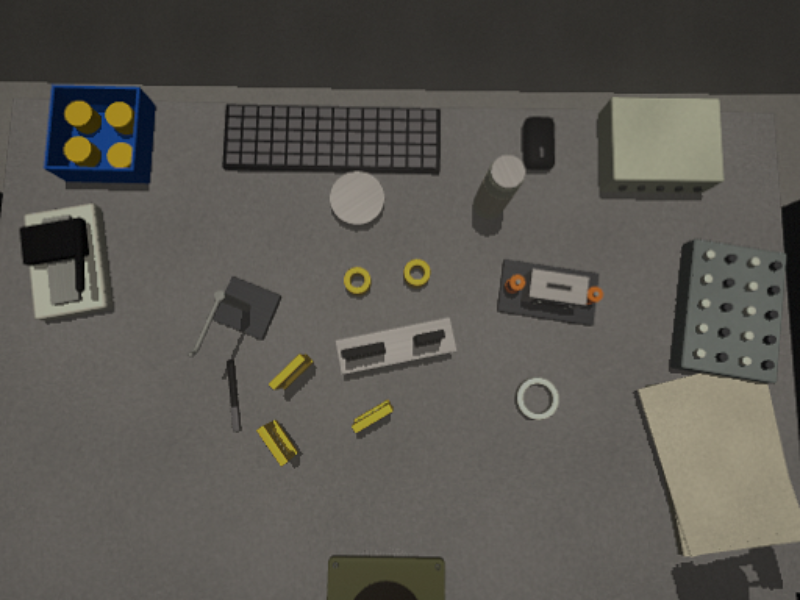

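View pics/side0b.png

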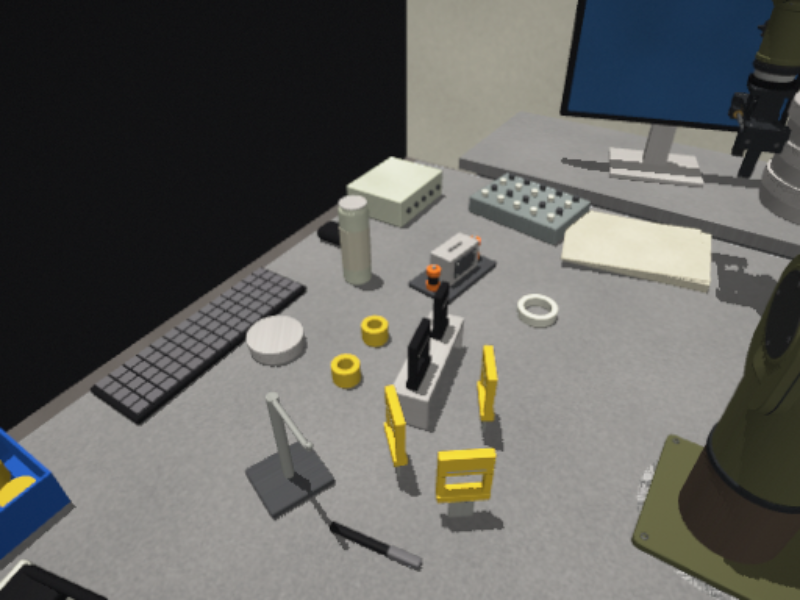

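The top view (800 px) shows these lookalikes: a black wide gauge at (363,351), the black narrow gauge at (429,339), and yellow decoys at (291,371), (278,442) and (372,416). I choose the black wide one at (363,351). The gate is at (558,286), and the hook arm runs from the post at (219,296) to its tip at (194,354).

```bash
python3 - <<'E'
from h import *
def rect(Q):
    r=cv2.minAreaRect((Q[:,:2]*1000).astype(np.float32)); return np.round(r[0],1),np.round(r[1],1),round(r[2],1)
for n in('top','side'):
    p,d=load(n+'0'); W=cloud(n,d); X,Y,Z=W[...,0],W[...,1],W[...,2]
    def sel(z0,z1,x0,x1,y0,y1,name,extra=True):
        m=(Z>z0)&(Z<z1)&(X>x0)&(X<x1)&(Y>y0)&(Y<y1)&extra
        Q=W[m]
        if len(Q)<4: print(n,name,len(Q));return
        print(n,name,len(Q),*rect(Q),'zmed',np.round(np.median(Q[:,2]),4),'mean',np.round(Q.mean(0),4))
    if n=='top':
        for nm,(u,v) in dict(wide=(363,351),narrow=(429,339),gate=(558,280),post=(219,296),tip=(194,354),rack=(400,350),y1=(291,371),y2=(278,442),y3=(372,416),can=(507,170)).items():
            print(nm,np.round(W[int(v/1.5625),int(u/1.5625)],3))
    dark=p.max(-1)<60
    sel(.14,.17,.4,.62,-.06,.2,'bars all')
    sel(.14,.17,.4,.62,.03,.2,'wide?')
    sel(.14,.17,.4,.62,-.1,.0,'narrow?')
    sel(.055,.07,.4,.62,-.15,.2,'rackplate')
    sel(.068,.082,.5,.7,-.35,-.1,'gatetop')
    sel(.068,.082,.5,.7,-.35,-.1,'gatetop-bright',~dark)
    sel(.16,.195,.4,.65,.15,.42,'hookarm')
    sel(.15,.2,.6,.9,-.3,-.05,'can')
E
python3 - <<'E'
import cv2
a=cv2.imread('pics/top0.png');b=cv2.imread('pics/side0.png')
c=[cv2.resize(x,(400,400),interpolation=2) for x in (a[195:255,205:300],b[165:285,225:345],a[160:215,315:390],a[175:235,115:185])]
cv2.imwrite('pics/crop0.png',cv2.resize(cv2.vconcat([cv2.hconcat(c[:2]),cv2.hconcat(c[2:])]),(600,600)))
E
```

```text
wide [0.463 0.043 0.154]
narrow [ 0.484 -0.061  0.154]
gate [ 0.595 -0.295  0.074]
post [0.544 0.27  0.173]
tip [0.452 0.298 0.185]
rack [ 0.467 -0.018  0.065]
y1 [0.429 0.159 0.135]
y2 [0.316 0.179 0.121]
y3 [0.359 0.026 0.137]
can [ 0.757 -0.183  0.18 ]
top bars all 216 [454.9  66.8] [ 29.6 261.3] 17.7 zmed 0.1543 mean [0.4662 0.0275 0.1537]
top wide? 124 [444.  111.4] [ 27.7 171.2] 20.5 zmed 0.1542 mean [0.4588 0.0593 0.1533]
top narrow? 107 [486.8 -63.3] [13.9 45.2] 12.2 zmed 0.1542 mean [ 0.4866 -0.0632  0.1541]
top rackplate 1344 [463.7  39.6] [ 60.7 306.7] 12.8 zmed 0.0644 mean [ 0.4721 -0.0024  0.0643]
top gatetop 650 [ 567.7 -223.2] [ 81.1 252.9] 12.3 zmed 0.0746 mean [ 0.5822 -0.2939  0.0745]
top gatetop-bright 632 [ 567.7 -223.2] [ 81.1 252.9] 12.3 zmed 0.0747 mean [ 0.5825 -0.294   0.0746]
top hookarm 185 [498.  281.9] [ 16.6 109.8] 72.8 zmed 0.1773 mean [0.5043 0.2816 0.1772]
top can 487 [ 750.9 -183.5] [55.9 58. ] 1.4 zmed 0.179 mean [ 0.7478 -0.1813  0.1758]
side bars all 245 [458.5  42.8] [ 14.9 210.2] 12.1 zmed 0.1538 mean [0.4605 0.0277 0.1518]
side wide? 144 [448.7  88.1] [ 14.6 117.6] 11.9 zmed 0.1537 mean [0.4536 0.0594 0.1517]
side narrow? 101 [481.3 -61.6] [14.2 44.6] 13.5 zmed 0.1542 mean [ 0.4793 -0.0582  0.1518]
side rackplate 942 [458.1  45.9] [ 61.3 319.3] 12.4 zmed 0.0646 mean [0.452  0.0292 0.0641]
side gatetop 324 [ 578.  -294.1] [102.4  53.7] 81.7 zmed 0.0749 mean [ 0.5764 -0.2911  0.0745]
side gatetop-bright 324 [ 578.  -294.1] [102.4  53.7] 81.7 zmed 0.0749 mean [ 0.5764 -0.2911  0.0745]
side hookarm 244 [494.  284.7] [ 14.9 109.6] 71.2 zmed 0.1771 mean [0.5001 0.2852 0.1767]
side can 300 [ 745.3 -181.9] [56.2 55.8] 1.3 zmed 0.1739 mean [ 0.7404 -0.174   0.1713]
```

View pics/crop0.png

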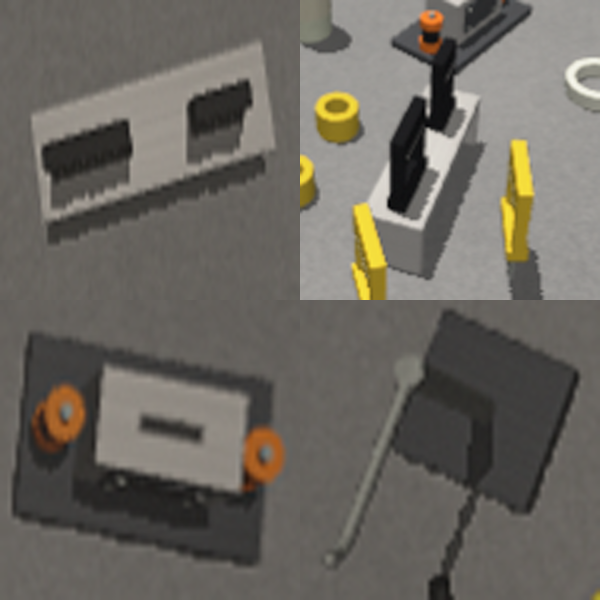

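The close crop confirms it: the wide black handle is at the rack's left place, and the slots and hook arm are clear. Next I refine the numbers for the grasp.

```bash
cat >> h.py <<'E'
def face(W,z0,z1,x0,x1,y0,y1):
    m=(W[...,2]>z0)&(W[...,2]<z1)&(W[...,0]>x0)&(W[...,0]<x1)&(W[...,1]>y0)&(W[...,1]<y1)
    Q=W[m]; b=cv2.boxPoints(cv2.minAreaRect((Q[:,:2]*1000).astype(np.float32)))
    r=cv2.minAreaRect((Q[:,:2]*1000).astype(np.float32)); e=[b[1]-b[0],b[2]-b[1]]; L=max(e,key=np.linalg.norm)
    if L[1]<0:L=-L
    return len(Q),'ctr',np.round(r[0],1),'size',np.round(sorted(r[1]),1),'yaw of long axis from +y',round(np.degrees(np.arctan2(-L[0],L[1])),1),'z',np.round(np.median(Q[:,2]),4),'mean',np.round(Q.mean(0)*1000,1)
E
python3 - <<'E'
from h import *
for n in('top','side'):
    p,d=load(n+'0'); W=cloud(n,d)
    print(n)
    print('wide',*face(W,.150,.16,.43,.5,-.02,.1))
    print('narrow',*face(W,.150,.16,.45,.52,-.1,-.03))
    print('rack',*face(W,.06,.068,.41,.53,-.12,.112))
    print('gate',*face(W,.071,.079,.52,.64,-.36,-.235))
    print('hook',*face(W,.165,.195,.4,.65,.15,.42))
    print('arm',*face(W,.165,.182,.4,.533,.15,.42))
s=sensors.get_state();print(s['clock'])
E
```

```text
top
wide 160 ctr [463.1  43.7] size [13.6 69.4] yaw of long axis from +y 12.2 z 0.1544 mean [463.   43.9 154.3]
narrow 102 ctr [486.9 -63.3] size [13.8 45.2] yaw of long axis from +y 12.2 z 0.1543 mean [486.9 -63.3 154.5]
rack 1229 ctr [475.1  -9.9] size [ 60. 205.] yaw of long axis from +y 12.6 z 0.0645 mean [475.1 -12.3  64.4]
gate 614 ctr [ 583.2 -294.7] size [ 50.8 100.4] yaw of long axis from +y -7.8 z 0.0747 mean [ 582.5 -294.7   74.7]
hook 181 ctr [498.  281.9] size [ 16.6 109.8] yaw of long axis from +y 72.8 z 0.1773 mean [503.5 282.  177.5]
arm 119 ctr [491.8 287.3] size [ 8.2 87. ] yaw of long axis from +y 69.4 z 0.1772 mean [492.6 286.2 176.9]
side
wide 141 ctr [458.   44.4] size [14.7 71.1] yaw of long axis from +y 12.9 z 0.1545 mean [457.1  46.6 154.4]
narrow 72 ctr [481.6 -61.6] size [13.6 44.6] yaw of long axis from +y 13.2 z 0.1548 mean [480.5 -60.3 154.4]
rack 752 ctr [470.3  -9.1] size [ 61.  206.5] yaw of long axis from +y 12.3 z 0.065 mean [456.4   8.   64.9]
gate 298 ctr [ 578.  -294.1] size [ 53.7 102.4] yaw of long axis from +y -8.3 z 0.0751 mean [ 576.8 -292.1   75. ]
hook 234 ctr [494.  284.7] size [ 14.9 109.6] yaw of long axis from +y 71.2 z 0.1771 mean [498.5 285.7 177.3]
arm 167 ctr [489.7 288.4] size [10.4 97.8] yaw of long axis from +y 66.9 z 0.177 mean [491.8 288.  176.8]
0.1
```

```bash
cat >> h.py <<'E'
from scipy.spatial.transform import Rotation as R
def rows(x,y,z,yaw,start=None):
    """row from the present (or given x,y,z,yaw) pose; yaw = heading of tool y in degrees"""
    if start is None:
        s=sensors.get_state(); p=s['tool_pos']; M=R.from_quat(s['eef_rot']).as_matrix(); y0=np.degrees(np.arctan2(M[1,1],M[0,1]))
    else:
        p=np.array(start[:3]); y0=start[3]; a=np.radians(y0); M=np.array([[-np.sin(a),np.cos(a),0],[np.cos(a),np.sin(a),0],[0,0,-1]]).T.T
        M=np.column_stack([[-np.sin(a),np.cos(a),0],[np.cos(a),np.sin(a),0],[0,0,-1]])
    d=M.T@(np.array([x,y,z])-p)/.3; t=(-(yaw-y0)+180)%360-180
    print('row',np.round(d,4),round(t/360,4))
def st():
    s=sensors.get_state(); M=R.from_quat(s['eef_rot']).as_matrix()
    print('t',s['clock'],'pos',np.round(s['tool_pos'],4),'yaw',round(np.degrees(np.arctan2(M[1,1],M[0,1])),2),'z',np.round(M[:,2],3),'F',np.round(s['contact_force'],1),'op',round(s['opening'],3),'ff',s['finger_force'])
E
python3 - <<'E'
from h import *
st(); a=(.38,-.36,.24,-45);b=(.44,-.12,.22,-10);c=(.4605,.044,.21,12.5)
rows(*a);rows(*b,start=a);rows(*c,start=b)
E
```

```text
t 0.1 pos [ 0.1452 -0.6073  0.238 ] yaw -76.54 z [-0.     0.001 -1.   ] F [ 0.2  0.8 -0. ] op 1.0 ff 0.0
row [ 0.9529 -0.6197 -0.0057] -0.0876
row [ 0.7071 -0.4243  0.0667] -0.0972
row [ 0.5502 -0.0276  0.0333] -0.0625
```

Call:
{"method": "send_rows", "body": {"rows": "0.953 -0.62 -0.006 -0.0876;0.953 -0.62 -0.006 -0.0876;0.953 -0.62 -0.006 -0.0876;0.953 -0.62 -0.006 -0.0876;0.953 -0.62 -0.006 -0.0876;0.953 -0.62 -0.006 -0.0876;0.953 -0.62 -0.006 -0.0876;0.953 -0.62 -0.006 -0.0876;0.953 -0.62 -0.006 -0.0876;0.953 -0.62 -0.006 -0.0876", "jaw": -1, "force": 30}}

```text
clock: 0.93
tool_pos: [0.3832, -0.357, 0.2406]
eef_rot: [0.922, 0.386, 0.001, -0.0]
contact_force: [0.6, 0.2, -0.2]
opening: 1.0
finger_force: 0.0
```

Call:
{"method": "send_rows", "body": {"rows": "0.707 -0.424 0.067 -0.097;0.707 -0.424 0.067 -0.097;0.707 -0.424 0.067 -0.097;0.707 -0.424 0.067 -0.097;0.707 -0.424 0.067 -0.097;0.707 -0.424 0.067 -0.097;0.707 -0.424 0.067 -0.097;0.707 -0.424 0.067 -0.097"}}

```text
clock: 1.6
tool_pos: [0.4403, -0.12, 0.2202]
eef_rot: [0.766, 0.643, -0.0, -0.0]
contact_force: [-0.2, -0.5, -0.6]
opening: 1.002
finger_force: 0.0
```

Call:
{"method": "send_rows", "body": {"rows": "0.55 -0.028 0.033 -0.0625;0.55 -0.028 0.033 -0.0625;0.55 -0.028 0.033 -0.0625;0.55 -0.028 0.033 -0.0625;0.55 -0.028 0.033 -0.0625;0.55 -0.028 0.033 -0.0625;0.55 -0.028 0.033 -0.0625;0.55 -0.028 0.033 -0.0625"}}

```text
clock: 2.27
tool_pos: [0.4608, 0.0397, 0.2102]
eef_rot: [0.629, 0.778, -0.001, 0.0]
contact_force: [-0.5, -0.2, 0.6]
opening: 1.001
finger_force: 0.0
```

```bash
python3 - <<'E'
from h import *
st(); rows(.4605,.044,.124,12.5)
p,d=snap('side','s1'); cv2.imwrite('pics/s1c.png',cv2.resize(p[120:320,160:400,::-1],(720,600)))
E
```

```text
t 2.2667 pos [0.4608 0.0397 0.2102] yaw 12.08 z [-0.001 -0.002 -1.   ] F [-0.5 -0.2  0.6] op 1.001 ff 0.0
row [0.0147 0.0024 0.2874] -0.0012
```

View pics/s1c.png

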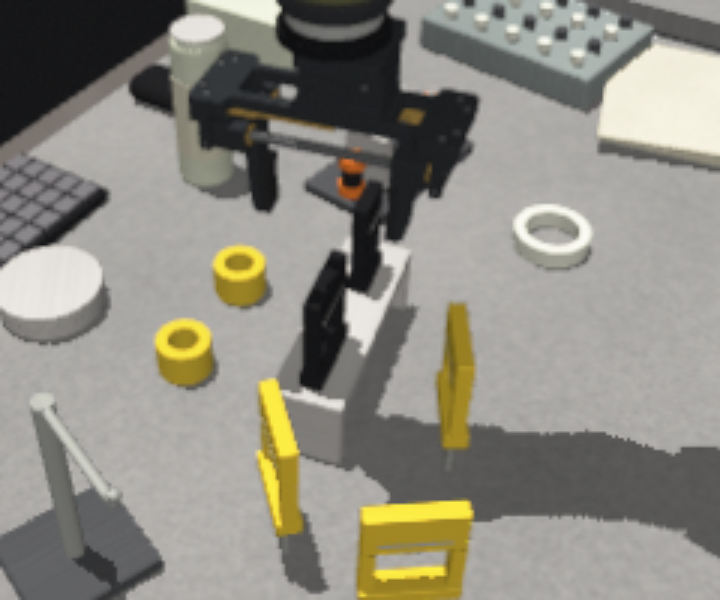

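The gripper (fingers at (262,190) and (400,215)) straddles the wide gauge's handle at (325,320) from above, so I descend straight down.

Call:
{"method": "send_rows", "body": {"rows": "0 0 0 0;0 0 0.05 0;0 0 0.1 0;0 0 0.15 0;0 0 0.2 0;0 0 0.25 0;0 0 0.287 0;0 0 0.287 0;0 0 0.287 0"}}

```text
clock: 3.07
tool_pos: [0.4607, 0.0425, 0.1242]
eef_rot: [0.627, 0.779, -0.001, -0.0]
contact_force: [-0.2, 0.5, -0.1]
opening: 0.997
finger_force: 0.0
```

Call:
{"method": "send_rows", "body": {"rows": "0 0 0 0;0 0 0 0;0 0 0 0;0 0 0 0;0 0 0 0;0 0 0 0;0 0 0 0;0 0 0 0;0 0 0 0;0 0 0 0", "jaw": 1, "force": 30}}

```text
clock: 3.9
tool_pos: [0.4609, 0.0434, 0.1244]
eef_rot: [0.627, 0.779, -0.0, 0.0]
contact_force: [0.2, 0.5, -0.0]
opening: 0.263
finger_force: 0.0
```

```bash
python3 - <<'E'
from h import *
st()
E
```

```text
t 3.9 pos [0.4609 0.0434 0.1244] yaw 12.41 z [-0. -0. -1.] F [ 0.2  0.5 -0. ] op 0.263 ff 0.0
```

Still closing (14 mm is about 0.16).

Call:
{"method": "send_rows", "body": {"rows": "0 0 0 0;0 0 0 0;0 0 0 0;0 0 0 0;0 0 0 0;0 0 0 0"}}

```text
clock: 4.4
tool_pos: [0.4609, 0.0434, 0.1244]
eef_rot: [0.627, 0.779, -0.0, 0.0]
contact_force: [-0.5, 0.7, -0.2]
opening: 0.156
finger_force: 30.0
```

Call:
{"method": "send_rows", "body": {"rows": "0 0 -0.04 0;0 0 -0.1 0;0 0 -0.18 0;0 0 -0.26 0;0 0 -0.34 0;0 0 -0.42 0;0 0 -0.5 0;0 0 -0.54 0;0 0 -0.54 0;0 0 -0.54 0"}}

```text
clock: 5.23
tool_pos: [0.4608, 0.0431, 0.2863]
eef_rot: [0.627, 0.779, -0.0, 0.0]
contact_force: [0.2, -0.1, -1.9]
opening: 0.156
finger_force: 30.0
```

```bash
python3 - <<'E'
from h import *
st(); c=(.461,.044,.286,12.5); a=(.53,-.12,.286,2);b=(.580,-.294,.26,-8)
rows(*a);rows(*b,start=a)
E
```

```text
t 5.2333 pos [0.4608 0.0431 0.2863] yaw 12.39 z [ 0. -0. -1.] F [ 0.2 -0.1 -1.9] op 0.156 ff 29.97946977848187
row [-0.5804  0.1088  0.0014] 0.0288
row [-0.5855  0.1463  0.0867] 0.0278
```

Call:
{"method": "send_rows", "body": {"rows": "-0.08 0.015 0 0.004;-0.18 0.034 0 0.009;-0.28 0.052 0 0.014;-0.38 0.071 0 0.019;-0.48 0.09 0 0.024;-0.58 0.109 0 0.0288;-0.58 0.109 0 0.0288;-0.58 0.109 0 0.0288"}}

```text
clock: 5.9
tool_pos: [0.5294, -0.1215, 0.2842]
eef_rot: [0.696, 0.718, -0.001, -0.001]
contact_force: [-0.3, 0.8, -2.5]
opening: 0.157
finger_force: 30.0
```

Call:
{"method": "send_rows", "body": {"rows": "-0.08 0.02 0 0.004;-0.18 0.045 0 0.009;-0.28 0.07 0.02 0.014;-0.38 0.095 0.04 0.019;-0.48 0.12 0.06 0.024;-0.585 0.146 0.087 0.0278;-0.585 0.146 0.087 0.0278;-0.585 0.146 0.087 0.0278;-0.585 0.146 0.087 0.0278"}}

```text
clock: 6.65
tool_pos: [0.58, -0.2907, 0.2593]
eef_rot: [0.754, 0.657, 0.0, -0.002]
contact_force: [-0.2, 1.1, -1.6]
opening: 0.16
finger_force: 30.0
```

```bash
python3 - <<'E'
from h import *
st()
for n in('side','top'):
    p,d=snap(n,n+'2')
a=load('side2')[0][60:260,220:400,::-1]; b=load('top2')[0][130:250,300:410,::-1]
cv2.imwrite('pics/c2.png',cv2.hconcat([cv2.resize(a,(400,500)),cv2.resize(b,(400,500))]))
E
```

```text
t 6.65 pos [ 0.58   -0.2907  0.2593] yaw -7.79 z [-0.002  0.003 -1.   ] F [-0.2  1.1 -1.6] op 0.16 ff 29.979675735812634
```

View pics/c2.png

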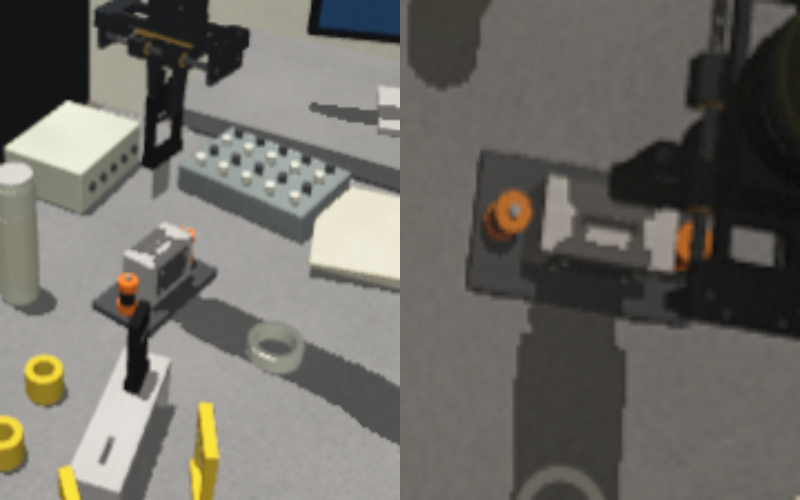

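The wide gauge is held upright over the gate: blade tip at (160,190) in the left half, gate block at (160,250). I lower it a bit, let it settle, then compare blade and gate in the same camera.

Call:
{"method": "send_rows", "body": {"rows": "0 0 0.05 0;0 0 0.1 0;0 0 0.15 0;0 0 0.2 0;0 0 0.2 0;0 0 0.2 0;0 0 0.2 0;0 0 0.2 0"}}

```text
clock: 7.42
tool_pos: [0.5812, -0.293, 0.2018]
eef_rot: [0.754, 0.657, 0.001, 0.001]
contact_force: [-0.4, 0.5, -1.1]
opening: 0.154
finger_force: 30.0
```

```bash
python3 - <<'E'
from h import *
st(); p,d=snap('side','side3'); W=cloud('side',d)
s=sensors.get_state(); M=R.from_quat(s['eef_rot']).as_matrix(); t=s['tool_pos']
def an(W,M,t,lab):
    G=(W-t)@M; gx=G[...,1]*1000; gy=-G[...,0]*1000; gz=(.0594-G[...,2])*1000
    for nm,z0,z1 in(('blade',-44,-4),('shoulder',3,11),('uprights',18,38)):
        m=(abs(gx)<20)&(abs(gy)<45)&(gz>z0)&(gz<z1)
        x,y=gx[m],gy[m]
        print(lab,nm,m.sum(),'gx pct',np.round(np.percentile(x,[5,25,50,75,95]),1),'gy',np.round([y.min(),y.max()],1), 'gx front mid-y',np.round(np.median(x[abs(y)<15]),1) if nm!='uprights' else '')
        A=np.c_[y,np.ones(len(y))]; k=x<np.percentile(x,60); print('   slope deg',np.round(np.degrees(np.linalg.lstsq(A[k],x[k],rcond=None)[0][0]),1))
an(W,M,t,'now')
_,d0=load('side0'); W0=cloud('side',d0)
a=np.radians(12.41); M0=np.column_stack([[-np.sin(a),np.cos(a),0],[np.cos(a),np.sin(a),0],[0,0,-1]])
an(W0,M0,np.array([.4609,.0434,.1244]),'rack')
E
```

```text
t 7.4167 pos [ 0.5812 -0.293   0.2018] yaw -7.93 z [ 0.002 -0.001 -1.   ] F [-0.4  0.5 -1.1] op 0.154 ff 29.97944559669122
now blade 74 gx pct [-5.7 -4.6 -4.1 -3.4 -1.9] gy [-19.2  18.4] gx front mid-y -4.1
   slope deg -0.3
now shoulder 43 gx pct [-13.8 -12.8 -11.8  -9.3   1.3] gy [-36.7  32.7] gx front mid-y -12.0
   slope deg -0.8
now uprights 62 gx pct [-9.6 -8.3 -5.5 -0.9  2.6] gy [-36.8  32.6] gx front mid-y 
   slope deg -0.7Traceback (most recent call last):
  File "<stdin>", line 14, in <module>
  File "<stdin>", line 9, in an
    return _quantile_unchecked(
        a, q, axis, out, overwrite_input, method, keepdims, weights)
    return _ureduce(a,
                    func=_quantile_ureduce_func,
    ...<5 lines>...
                    overwrite_input=overwrite_input,
                    method=method)
    r = func(a, **kwargs)
    result = _quantile(arr,
                       quantiles=q,
    ...<2 lines>...
                       out=out,
                       weights=wgt)
    slices_having_nans = np.isnan(arr[-1, ...])
                                  ~~~^^^^^^^^^
IndexError: index -1 is out of bounds for axis 0 with size 0
```

Call:
{"method": "send_rows", "body": {"rows": "0 0 0 0;0 0 0 0;0 0 0 0;0 0 0 0"}}

```text
clock: 7.8
tool_pos: [0.5803, -0.2935, 0.2005]
eef_rot: [0.755, 0.656, 0.0, 0.0]
contact_force: [-0.1, -0.2, -2.2]
opening: 0.155
finger_force: 30.0
```

```bash
python3 - <<'E'
from h import *
st(); rows(.5805,-.295,.188,-8.0)
E
```

```text
t 7.8 pos [ 0.5803 -0.2935  0.2005] yaw -7.97 z [ 0. -0. -1.] F [-0.1 -0.2 -2.2] op 0.155 ff 29.979406921193004
row [-0.005   0.0013  0.0417] 0.0001
```

Call:
{"method": "send_rows", "body": {"rows": "-0.005 0.001 0.02 0;-0.005 0.001 0.04 0;-0.005 0.001 0.05 0;-0.005 0.001 0.06 0;-0.005 0.001 0.07 0;-0.005 0.001 0.08 0;-0.005 0.001 0.085 0;-0.005 0.001 0.085 0"}}

```text
clock: 8.47
tool_pos: [0.5802, -0.2948, 0.1744]
eef_rot: [0.754, 0.656, -0.0, -0.0]
contact_force: [0.4, -0.6, -1.3]
opening: 0.16
finger_force: 30.0
```

In the slot without contact; continue.

Call:
{"method": "send_rows", "body": {"rows": "0 0 0.02 0;0 0 0.04 0;0 0 0.06 0;0 0 0.08 0;0 0 0.1 0;0 0 0.115 0;0 0 0.125 0;0 0 0.128 0;0 0 0.128 0"}}

```text
clock: 9.22
tool_pos: [0.5803, -0.2949, 0.1361]
eef_rot: [0.755, 0.656, -0.0, -0.0]
contact_force: [-0.0, -0.3, -2.0]
opening: 0.152
finger_force: 30.0
```

Call:
{"method": "send_rows", "body": {"rows": "0 0 0.002 0;0 0 0.004 0;0 0 0.006 0;0 0 0.008 0;0 0 0.008 0;0 0 0.008 0"}}

```text
clock: 9.72
tool_pos: [0.5806, -0.295, 0.1344]
eef_rot: [0.755, 0.656, 0.0, 0.0]
contact_force: [-0.6, 0.8, 1.5]
opening: 0.158
finger_force: 30.0
```

Force has begun to rise (touch). I press slightly and hold.

Call:
{"method": "send_rows", "body": {"rows": "0 0 0.002 0;0 0 0.004 0;0 0 0.004 0;0 0 0.004 0;0 0 0.004 0;0 0 0.004 0;0 0 0.004 0;0 0 0.004 0;0 0 0.004 0;0 0 0.004 0"}}

```text
clock: 10.55
tool_pos: [0.5808, -0.295, 0.1344]
eef_rot: [0.755, 0.656, 0.0, 0.001]
contact_force: [-3.2, 0.4, 8.5]
opening: 0.158
finger_force: 30.0
```

```bash
python3 - <<'E'
from h import *
st(); p,d=snap('side','side4'); cv2.imwrite('pics/s4.png',cv2.resize(p[110:210,260:360,::-1],(500,500)))
E
```

```text
t 10.55 pos [ 0.5808 -0.295   0.1344] yaw -7.97 z [ 0.001 -0.001 -1.   ] F [-3.2  0.4  8.5] op 0.158 ff 30.006302311085165
```

View pics/s4.png

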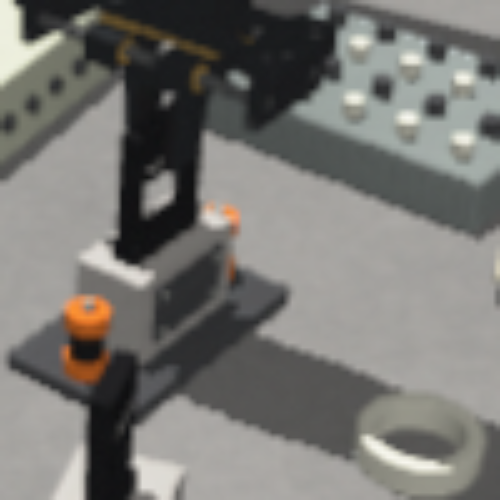

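The shoulder sits flush on the gate at (165,245) in the crop. Now I draw it out and carry it to the hook.

Call:
{"method": "send_rows", "body": {"rows": "0 0 -0.03 0;0 0 -0.08 0;0 0 -0.14 0;0 0 -0.2 0;0 0 -0.27 0;0 0 -0.34 0;0 0 -0.41 0;0 0 -0.48 0;0 0 -0.52 0;0 0 -0.52 0"}}

```text
clock: 11.43
tool_pos: [0.582, -0.2952, 0.2922]
eef_rot: [0.755, 0.656, 0.002, 0.003]
contact_force: [-0.5, -0.5, -1.0]
opening: 0.156
finger_force: 30.0
```

```bash
python3 - <<'E'
from h import *
st(); a=(.52,-.1,.288,-10);b=(.42,.1,.288,-14);c=(.404,.313,.288,-18)
rows(*a);rows(*b,start=a);rows(*c,start=b)
E
```

```text
t 11.4333 pos [ 0.582  -0.2952  0.2922] yaw -7.98 z [ 0.006 -0.002 -1.   ] F [-0.5 -0.5 -1. ] op 0.156 ff 29.97949983458966
row [ 0.6156 -0.2951  0.0114] 0.0056
row [ 0.5987 -0.444   0.    ] 0.0111
row [ 0.676  -0.2235  0.    ] 0.0111
```

Call:
{"method": "send_rows", "body": {"rows": "0.08 -0.038 0 0.001;0.18 -0.086 0 0.002;0.28 -0.134 0 0.003;0.38 -0.182 0 0.004;0.48 -0.23 0 0.005;0.58 -0.278 0 0.0056;0.616 -0.295 0 0.0056;0.616 -0.295 0 0.0056;0.616 -0.295 0 0.0056"}}

```text
clock: 12.18
tool_pos: [0.5182, -0.1, 0.2884]
eef_rot: [0.766, 0.643, -0.001, 0.0]
contact_force: [-0.2, 0.2, -1.8]
opening: 0.154
finger_force: 30.0
```

Call:
{"method": "send_rows", "body": {"rows": "0.08 -0.06 0 0.002;0.18 -0.133 0 0.004;0.28 -0.207 0 0.006;0.38 -0.28 0 0.008;0.48 -0.355 0 0.01;0.56 -0.415 0 0.011;0.599 -0.444 0 0.011;0.599 -0.444 0 0.011"}}

```text
clock: 12.85
tool_pos: [0.4181, 0.1025, 0.2889]
eef_rot: [0.787, 0.617, 0.001, -0.0]
contact_force: [-0.5, 0.0, -1.4]
opening: 0.159
finger_force: 30.0
```

Call:
{"method": "send_rows", "body": {"rows": "0.08 -0.03 0 0.002;0.18 -0.06 0 0.004;0.28 -0.094 0 0.006;0.38 -0.127 0 0.008;0.48 -0.16 0 0.01;0.58 -0.193 0 0.011;0.676 -0.223 0 0.011;0.676 -0.223 0 0.011;0.676 -0.223 0 0.011;0.676 -0.223 0 0.011"}}

```text
clock: 13.68
tool_pos: [0.404, 0.3112, 0.2881]
eef_rot: [0.81, 0.587, -0.001, 0.001]
contact_force: [0.1, -0.4, -1.6]
opening: 0.157
finger_force: 30.0
```

```bash
python3 - <<'E'
from h import *
st(); rows(.404,.3135,.205,-18)
E
```

```text
t 13.6833 pos [0.404  0.3112 0.2881] yaw -18.1 z [-0.    -0.002 -1.   ] F [ 0.1 -0.4 -1.6] op 0.157 ff 29.979322319850326
row [ 0.008  -0.0026  0.2769] -0.0003
```

Call:
{"method": "send_rows", "body": {"rows": "0 0 0.05 0;0 0 0.1 0;0 0 0.15 0;0 0 0.2 0;0 0 0.25 0;0 0 0.277 0;0 0 0.277 0;0 0 0.277 0;0 0 0.277 0"}}

```text
clock: 14.43
tool_pos: [0.403, 0.3132, 0.2064]
eef_rot: [0.809, 0.588, 0.001, 0.0]
contact_force: [-0.1, 0.3, -1.5]
opening: 0.155
finger_force: 30.0
```

```bash
python3 - <<'E'
from h import *
st(); p,d=snap('side','side5'); W=cloud('side',d)
cv2.imwrite('pics/s5.png',cv2.resize(p[190:360,120:300,::-1],(600,567)))
h=[]
for n in('top','side'):
    W0=cloud(n,load(n+'0')[1]); m=(W0[...,2]>.17)&(W0[...,2]<.195)&(W0[...,0]>.4)&(W0[...,0]<.6)&(W0[...,1]>.24)&(W0[...,1]<.33); Q=W0[m]
    k=np.c_[Q[:,0],np.ones(len(Q))]; c=np.linalg.lstsq(k,Q[:,1],rcond=None)[0]; a=np.arctan(c[0])
    u=(Q[:,:2]@[np.cos(a),np.sin(a)]); print(n,'arm yaw',np.degrees(a),'line y at x=.49',c@[.49,1],'u',u.min(),u.max())
    print(' far end (post)',Q[u>u.max()-.016].mean(0),' tip',Q[u<u.min()+.008].mean(0))
rows(.492,.285,.205,-18)
E
```

```text
t 14.4333 pos [0.403  0.3132 0.2064] yaw -17.97 z [ 0.001  0.001 -1.   ] F [-0.1  0.3 -1.5] op 0.155 ff 29.9794326396659
top arm yaw -20.485724555586753 line y at x=.49 0.2871804120341417 u 0.31264580381806756 0.4225948174692031
 far end (post) [0.54294422 0.26731662 0.17716951]  tip [0.45130865 0.30159337 0.18587362]
side arm yaw -21.134250532792286 line y at x=.49 0.28885826559580696 u 0.30314138761994724 0.4127777951347159
 far end (post) [0.53811316 0.27023082 0.17670153]  tip [0.44590302 0.30613951 0.18542113]
row [0.0012 0.3115 0.0054] 0.0001
```

View pics/s5.png

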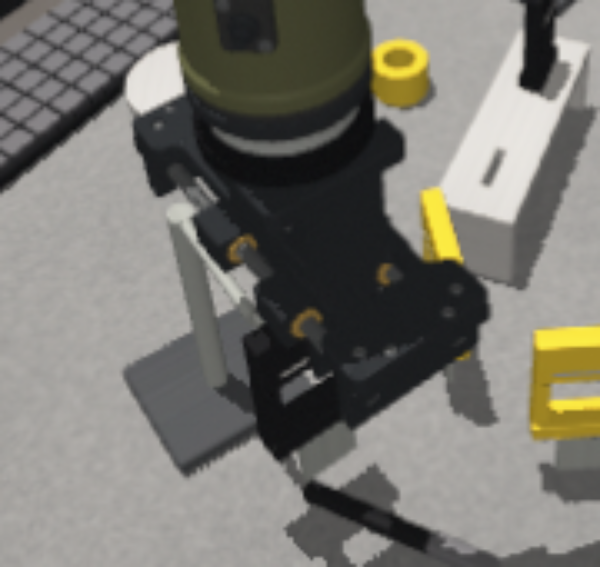

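The handle window at (295,380) faces the hook tip, and the arm runs back to the post at (180,215). The refined arm yaw is about -21° and the seat is at (0.494, 0.2865). I align, then slide on.

```bash
python3 - <<'E'
from h import *
rows(.405,.3205,.205,-21); rows(.495,.286,.205,-21)
E
```

```text
row [ 0.0244 -0.0009  0.0051] 0.0085
row [0.0075 0.32   0.0054] 0.0085
```

Call:
{"method": "send_rows", "body": {"rows": "0.024 0 0.004 0.0085;0.024 0 0.004 0.0085;0.023 0.04 0.004 0.0085;0.02 0.09 0.004 0.0085;0.017 0.14 0.004 0.0085;0.015 0.19 0.004 0.0085;0.012 0.24 0.004 0.0085;0.01 0.29 0.004 0.0085;0.0075 0.32 0.004 0.0085;0.0075 0.32 0.004 0.0085"}}

```text
clock: 15.32
tool_pos: [0.4971, 0.2837, 0.2045]
eef_rot: [0.825, 0.565, 0.001, 0.001]
contact_force: [0.4, 0.1, -1.3]
opening: 0.16
finger_force: 30.0
```

```bash
python3 - <<'E'
from h import *
st(); rows(.495,.286,.1834,-21)
E
```

```text
t 15.3167 pos [0.4971 0.2837 0.2045] yaw -21.18 z [ 0.002 -0.001 -1.   ] F [ 0.4  0.1 -1.3] op 0.16 ff 29.979073258582503
row [ 0.0045 -0.0095  0.0703] -0.0005
```

Call:
{"method": "send_rows", "body": {"rows": "0.004 -0.006 0.01 0;0.004 -0.006 0.025 0;0.004 -0.006 0.04 0;0.004 -0.006 0.05 0;0.004 -0.006 0.06 0;0.004 -0.006 0.066 0;0.004 -0.006 0.069 0;0.004 -0.006 0.071 0;0.004 -0.006 0.071 0;0.004 -0.006 0.071 0"}}

```text
clock: 16.15
tool_pos: [0.4931, 0.2879, 0.1834]
eef_rot: [0.824, 0.567, 0.0, 0.0]
contact_force: [0.3, 0.0, -1.7]
opening: 0.157
finger_force: 30.0
```

Call:
{"method": "send_rows", "body": {"rows": "0 0 0.002 0;0 0 0.004 0;0 0 0.006 0;0 0 0.006 0;0 0 0.006 0"}}

```text
clock: 16.57
tool_pos: [0.4932, 0.288, 0.1831]
eef_rot: [0.824, 0.567, 0.001, 0.0]
contact_force: [-3.5, -3.4, 11.9]
opening: 0.16
finger_force: 30.0
```

The bar rests on the arm. I relieve the preload and open partly (about 33 mm), so the backs of the fingers clear the upturned tip.

Call:
{"method": "send_rows", "body": {"rows": "0 0 -0.003 0;0 0 -0.004 0;0 0 -0.004 0;0 0 -0.004 0"}}

```text
clock: 16.9
tool_pos: [0.4932, 0.288, 0.1832]
eef_rot: [0.824, 0.567, 0.0, 0.0]
contact_force: [-2.5, -1.1, 6.5]
opening: 0.152
finger_force: 30.0
```

Call:
{"method": "send_rows", "body": {"rows": "0 0 0 0;0 0 0 0;0 0 0 0;0 0 0 0;0 0 0 0;0 0 0 0;0 0 0 0;0 0 0 0", "jaw": 0.24}}

```text
clock: 17.57
tool_pos: [0.493, 0.2878, 0.1826]
eef_rot: [0.824, 0.567, -0.0, 0.0]
contact_force: [0.3, -0.3, -0.4]
opening: 0.379
finger_force: 0.0
```

```bash
python3 - <<'E'
from h import *
st(); p,d=snap('side','side6')
cv2.imwrite('pics/s6.png',cv2.resize(p[190:360,120:300,::-1],(600,567)))
E
```

```text
t 17.5667 pos [0.493  0.2878 0.1826] yaw -20.96 z [ 0. -0. -1.] F [ 0.3 -0.3 -0.4] op 0.379 ff 0.0
```

View pics/s6.png

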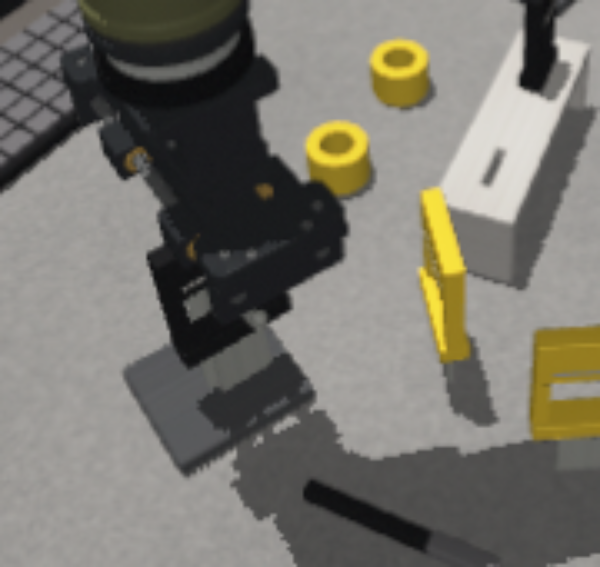

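The gauge hangs on the arm (window at (195,305), hook tip at (258,318)), and the jaw is free. I rise straight up.

Call:
{"method": "send_rows", "body": {"rows": "0 0 -0.02 0;0 0 -0.05 0;0 0 -0.09 0;0 0 -0.14 0;0 0 -0.2 0;0 0 -0.27 0;0 0 -0.34 0;0 0 -0.4 0;0 0 -0.4 0;0 0 -0.4 0"}}

```text
clock: 18.45
tool_pos: [0.4934, 0.2882, 0.304]
eef_rot: [0.824, 0.567, 0.001, 0.0]
contact_force: [0.5, 0.6, -0.3]
opening: 0.373
finger_force: 0.0
```

Call:
{"method": "send_rows", "body": {"rows": "0 0 0 0;0 0 0 0;0 0 0 0;0 0 0 0;0 0 0 0;0 0 0 0;0 0 0 0;0 0 0 0;0 0 0 0;0 0 0 0"}}

```text
clock: 19.28
tool_pos: [0.493, 0.2878, 0.3026]
eef_rot: [0.824, 0.567, 0.0, 0.0]
contact_force: [0.2, 0.4, -0.3]
opening: 0.378
finger_force: 0.0
```

Call:
{"method": "send_rows", "body": {"rows": "0 0 0 0;0 0 0 0;0 0 0 0;0 0 0 0;0 0 0 0;0 0 0 0;0 0 0 0;0 0 0 0;0 0 0 0;0 0 0 0"}}

```text
clock: 20.12
tool_pos: [0.493, 0.2878, 0.3026]
eef_rot: [0.824, 0.567, 0.0, 0.0]
contact_force: [0.5, -0.1, -0.2]
opening: 0.384
finger_force: 0.0
```

```bash
python3 - <<'E'
from h import *
st(); p,d=snap('side','side7'); p2,d2=eyes.snapshot('side')
print('diff',np.abs(p[230:340,140:260].astype(int)-p2[230:340,140:260]).mean())
cv2.imwrite('pics/s7.png',cv2.resize(p[190:360,120:300,::-1],(600,567)))
W=cloud('side',d); print(*face(W,.20,.225,.45,.54,.23,.34))
E
```

```text
t 20.1167 pos [0.493  0.2878 0.3026] yaw -20.97 z [ 0. -0. -1.] F [ 0.5 -0.1 -0.2] op 0.384 ff 0.0
diff 0.42643939393939395
406 ctr [490.7 290.1] size [16.2 70.3] yaw of long axis from +y -23.1 z 0.212 mean [488.7 291.8 210.3]
```

View pics/s7.png

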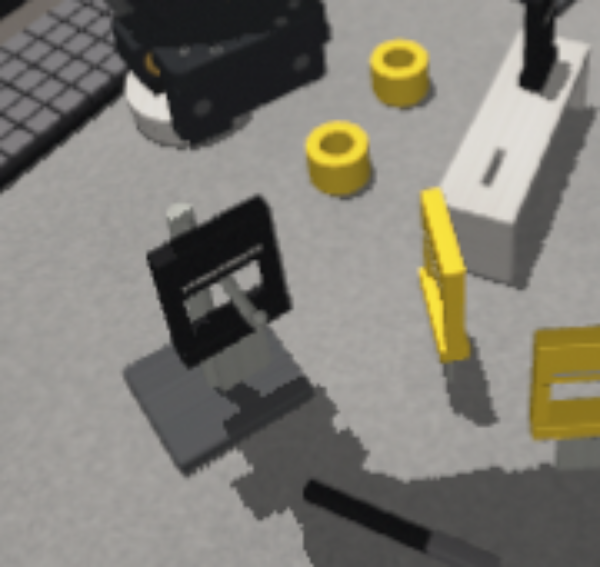

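It hangs centred on the arm (window around the arm at (235,290)). I wait a bit longer for any swing to die out, then hand in.

Call:
{"method": "send_rows", "body": {"rows": "0 0 0 0;0 0 0 0;0 0 0 0;0 0 0 0;0 0 0 0;0 0 0 0;0 0 0 0;0 0 0 0;0 0 0 0;0 0 0 0"}}

```text
clock: 21.05
tool_pos: [0.493, 0.2878, 0.3026]
eef_rot: [0.824, 0.567, 0.0, 0.0]
contact_force: [0.7, -0.3, 1.0]
opening: 0.38
finger_force: 0.0
```

Call:
{"method": "send_rows", "body": {"rows": "0 0 0 0;0 0 0 0;0 0 0 0;0 0 0 0;0 0 0 0;0 0 0 0;0 0 0 0;0 0 0 0;0 0 0 0;0 0 0 0"}}

```text
clock: 21.88
tool_pos: [0.493, 0.2878, 0.3026]
eef_rot: [0.824, 0.567, -0.0, 0.0]
contact_force: [0.6, 0.0, 0.0]
opening: 0.383
finger_force: 0.0
```

```bash
python3 - <<'E'
from h import *
a=load('side7')[0].astype(int); p=eyes.snapshot('side')[0].astype(int); d=abs(a-p).mean(-1)
print(d[240:310,160:210].mean(), d[300:370,350:450].mean(), d[240:310,160:210].max())
if d[240:310,160:210].max()<25: print(finish_job())
E
```

```text
0.555047619047619 0.456 3.6666666666666665
the job is handed in; nothing more can be done
None
```

I pushed the wide gauge fully home in the gate's slot and held it there, then hung it on the hook, at rest with the gripper clear; the job is handed in at about 22 s, and no verdict was shown.

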